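Find the balance point of a counterweight bar and leave it level on the balance stand

TASK

The aluminium counterweight bar has a weight sealed inside it, and nobody knows where along its length it balances. Lift it at trial points and feel which way it wants to tip until you know, then set it crosswise on the narrow blue ridge of the balance stand, at its balance point and scale side up, so that it stays there level with nothing else holding it. Lower it gently, never pressing the sprung ridge down to its end stop; do not let the bar tip steeply, and leave the other things where they are.

Things in the scene. Friction and masses are not known exactly. Their poses are not given: they have to be found in the camera images.
- bar_mid (a point): Geometric middle (half-way up) of the counterweight bar: pale, almost white aluminium, 24 wide (x) x 260 long (y) x 30 mm high (z), black cap at its -y end, orange cap at its +y end, scale marks every 10 mm on its top face (longest mark = middle). It lies flat on the worktop at the start.
- bar: The same bar; origin at the middle of its underside. It weighs about 0.4 kg; its balance point lies up to 65 mm to either side of the middle, not visible from outside. Held firmly off balance it loads the gripper with a moment of up to 0.3 N m; held loosely it tips.
- ridge_top (a point): Middle of the flat top of the blue ridge on the balance stand, about 70 mm above the worktop when unloaded. The top is 22 mm along x and 14 mm along y; the seated bar lies along y, and stays up by itself only if its balance point is over those 14 mm.
- saddle (a joint): How far the blue ridge is pressed down on its spring, m: 0 unloaded, 0.012 at its end stop; about 1.2 N/mm with a 1.2 N preload, so the bar's own weight sinks it about 2 to 4 mm.
- stand: Balance stand, fixed to the worktop: grey base 56 x 220 x 8 mm, origin at the centre of its underside; 22 mm (x) by 34 mm (y) guide column in the middle up to 46 mm, in which the ridge slides; at y = +90 and -90 mm a black rubber-tipped catch post, 16 mm across and 54 mm high, which catches the bar if it tips.
- weight_0: Bystander: brass-coloured calibration weight, 27 dia x 42 mm; origin at the centre of its underside.
- weight_1: Bystander: steel calibration weight, 21 dia x 36 mm; origin at the centre of its underside.
- clip_a: Bystander: black binder clip with wire handles, 36x32x56 mm; origin at the centre of its underside.
- marker: Bystander: marker pen lying down, 16x136x14 mm; origin at the centre of its underside.
- spare_probe: Bystander: spare probe tip lying down, 28x105x24 mm; origin at the centre of its underside.
- std_resistor: Bystander: black resistor block with two binding posts, 46x66x48 mm; origin at the centre of its underside.
- probe_stand: Probe stand, fixed equipment to the robot's right of the work: brown-red base plate with an upright column and a probe arm reaching over it, up to 0.3 m high. Keep the arm clear of it.

How it is judged:
By the outcome, as a careful person would: the job done as asked, in the order asked, and still so for the second after the job is handed in, with the robot touching nothing.
It also fails if it takes over 72 s, if anything falls off the work surface, if the arm or the gripper's body presses on something with over 40 N, if the wrist force passes 120 N, or if a joint passes its speed limit or range.

ROBOT

A 6-joint arm with a two-finger parallel gripper is mounted at the origin on a cart in front of the work surface, level with it; the furniture and walls round the work are solid. World frame = base frame: x ahead of the robot, y to its left, z up, the work surface at z = 0. Lengths are in mm, angles in rad, forces in N, time in s.
With the tool pointing down it reaches from about 275 to 750 mm from the base axis. Payload 10.2 kg.
Tool frame: the origin (TCP) lies at the very end of the fingers, on their centre line; the grasp point (between the pads) lies behind it (ctrl.grasp_offset is the z of the grasp point in the tool frame, in mm); z points along the fingers, y is the direction in which the jaws open and shut (so a half turn about z gives the same grasp; the last joint's range is limited). The gripper opens to 85 mm and grips with 20 to 120 N. Pads are 22 mm wide; open, the fingers measure 114 mm over their backs; the gripper's body (76 mm by 85 mm) begins 54 mm behind the grasp point. The pads swing forward as they close: fully open they stand 13 mm farther back than shut.
Start: joints at [-1.336, 0.313, 1.498, -0, 1.331, -0.223], TCP at [232.026, -470.951, 192.394] pointing down, gripper open.
Joint ranges: [-2.94, 2.94], [-0.97, 2.17], [0.19, 2.56], [-1.23, 4.37], [0.02, 3.11], [-2.88, 2.88]. Speed limits (rad/s): [2.39, 2.39, 3.01, 3.14, 3.14, 3.14].

INTERFACE

Orientations are given as a unit quaternion [w, x, y, z].
In Python, from rig import ctrl, capture, job gives the robot as it stands. The module is installed in compiled form; this text tells all that it offers.
- The arm moves only by the tool move_arm, never from a script. Its argument "series" is a list of rows, each a list of 7 numbers: the turn, a rotation vector about the tool's x, y, z in rad, then the shift along the tool's x, y, z in cm, then the opening, from 0 (shut) to 1 (fully open). A call has 1 to 5 rows; each row is the pose to reach, as a shift and turn from the pose measured when the call began, along the tool's axes at that moment; what a row does not reach only later rows make up. A row lasts 1/12 s, in which the tool goes at most 41.7 mm and 7.16 degrees, less where a joint would pass 70% of its speed; a pose out of reach is approached as far as the arm can. A call with a gripper value outside its range is refused whole. The fingers move at their own pace and stop on an object; "grip_force" is the grip in N (left out, the last holds). Time passes only in rows, so rows that repeat a pose let the fingers close. It gives the time, the measured TCP pose, the force and the opening at its end, in the units of the state.
- ctrl.sense(): the state, without advancing time (a new reading comes with each control period).
- capture(name): name is "scene" or "top" or "wrist"; returns a dict with "frame" (480x640x3 uint8, red, green, blue), "mtx" (3x3 intrinsics, pixels), "R" (3x3) and "t" (3): a world point X has camera coordinates R X + t. Camera axes: x right, y down, z forward; pixel columns grow to the right and rows downward; lengths in mm; the calibration is good to about 2 mm. A picture is of the moment at which its call begins. There is no depth.
- job.finish_job(): hands the job in, once; it reports no verdict.
The state is a dict: "time_s": time; "joints": joint angles; "dq": joint speeds; "tau": joint torques, N m; "eef_pos": TCP position; "ee_rot": TCP orientation; "force": force on the tool from outside, world axes, zero at the start; "wrist_torque": the same for the moment, N m; "grip_width": opening from 0.0 (shut) to 1.0 (fully open).
Only numpy, scipy, OpenCV 4.12 (cv2) and the standard library are available. Lean on these libraries where they do the work, as an engineer would, in place of code of your own. Each camera call takes 0.05 s, during which the arm holds its last target.

## Working session

There is one attempt and no reset: what is moved stays moved. The work goes in short steps, Python scripts to look and compute and a tool call to move; the robot and the scene stay as the last step left them, time stands still between calls to the robot, and variables do not carry over. Pictures are saved under pics/ and viewed, and the job is handed in when it is done.

Besides the shell and the picture viewer there is one more tool, called after ">>>" as name([rows], argument=value, ...), one row to a line, values as JSON. move_arm: Moves the arm, as the interface text tells. Its arguments: {"type":"object","properties":{"series":{"type":"array","items":{"type":"array","items":{"type":"number"}}},"grip_force":{"type":"number"}},"required":["series"]}

```bash
mkdir -p pics
python3 - <<'E'
from rig import ctrl,capture
import cv2,numpy as np
s=ctrl.sense();print(s,ctrl.grasp_offset)
for n in("scene","top"):
    c=capture(n);cv2.imwrite(f"pics/{n}0.png",c["frame"][:,:,::-1]);print(n,c["mtx"].tolist(),c["R"].round(4).tolist(),c["t"].round(1).tolist())
    np.savez(f"{n}0.npz",**c)
E
```

```text
{'time_s': 0.0, 'joints': array([-1.33638407e+00,  3.13442909e-01,  1.49843985e+00, -8.98547601e-06,
        1.33100174e+00, -2.23383492e-01]), 'dq': array([-7.23665731e-05,  1.94229813e-04, -6.48849456e-04,  5.36604045e-04,
        3.20409373e-04, -6.39537530e-04]), 'tau': array([-1.56103342e-04, -4.12263894e+01, -2.59740669e+01, -2.16089788e-04,
        4.15988659e-03, -9.89488683e-06]), 'eef_pos': array([ 231.95632998, -470.63543947,  191.83769833]), 'ee_rot': array([-6.45887987e-04,  9.73916618e-01,  2.26905275e-01, -7.92527074e-06]), 'force': array([-0.09583862, -0.08902862,  0.35713055]), 'wrist_torque': array([ 0.039145  , -0.05785219,  0.07554682]), 'grip_width': 0.9991617455517575} -18.700000000000003
scene [[469.69924229964994, 0.0, 312.08012139265054], [0.0, 469.69924229964994, 242.2323904061754], [0.0, 0.0, 1.0]] [[-0.4611, -0.8874, -0.0024], [-0.6444, 0.3367, -0.6866], [0.61, -0.315, -0.7271]] [315.9, 339.8, 1228.1]
top [[529.8456508910243, 0.0, 321.1488647810573], [0.0, 529.8456508910243, 243.82332957893252], [0.0, 0.0, 1.0]] [[-0.0124, -0.9999, -0.0003], [-0.9987, 0.0124, -0.0489], [0.0489, -0.0003, -0.9988]] [86.1, 499.9, 1374.6]
```

View pics/top0.png

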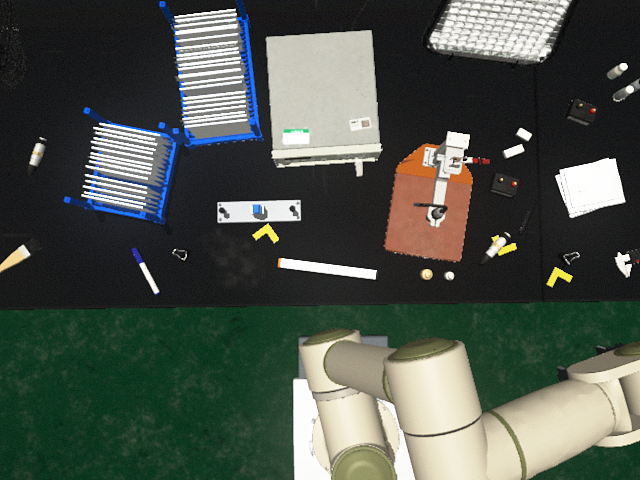

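View pics/scene0.png

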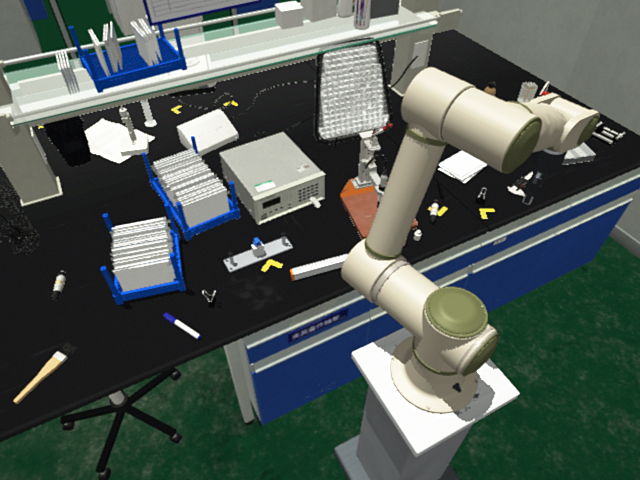

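The top view shows the bar from its orange end near (279,263) to (377,274), the stand centred near (259,211), and the weights at (427,274) and (449,275). I'll zoom in and measure.

```bash
cat > h.py <<'E'
import numpy as np,cv2
def ray(c,u,v,z):
    d=np.linalg.inv(c["mtx"])@np.array([u,v,1.]);d=c["R"].T@d;o=-c["R"].T@c["t"]
    return o+d*(z-o[2])/d[2]
def proj(c,X):
    p=c["mtx"]@(c["R"]@np.asarray(X,float)+c["t"]);return p[:2]/p[2]
E
python3 - <<'E'
import numpy as np,cv2
from h import *
c=dict(np.load("top0.npz"));f=c["frame"]
im=cv2.resize(f[190:290,205:395,::-1],None,fx=4,fy=4,interpolation=cv2.INTER_NEAREST);cv2.imwrite("pics/crop0.png",im)
s=dict(np.load("scene0.npz"));cv2.imwrite("pics/crop1.png",cv2.resize(s["frame"][220:300,215:375,::-1],None,fx=5,fy=5,interpolation=cv2.INTER_NEAREST))
hsv=cv2.cvtColor(f,cv2.COLOR_RGB2HSV)
# bar white mask
m=np.zeros(f.shape[:2],np.uint8);m[255:285,274:382]=(f[255:285,274:382].max(2)>90)
n,l,st,ce=cv2.connectedComponentsWithStats(m);print(st,ce)
k=1+np.argmax(st[1:,4]);p=np.argwhere(l==k)[:,::-1].astype(np.float32);r=cv2.minAreaRect(p);print(r)
for q in cv2.boxPoints(r):print(q,ray(c,*q,30).round(1))
print('mid',ray(c,*r[0],30).round(1))
b=np.zeros_like(m);sl=(slice(195,226),slice(245,275));b[sl]=((hsv[sl][...,0]>100)&(hsv[sl][...,0]<130)&(hsv[sl][...,1]>100)&(hsv[sl][...,2]>60))
n,l,st,ce=cv2.connectedComponentsWithStats(b);print(st,ce)
for x in ce[1:]:print(ray(c,*x,70).round(1))
E
```

```text
[[     0      0    640    480 306206]
 [   277    258    100     22    994]] [[319.47748901 239.40680784]
 [326.43460765 268.2082495 ]]
((326.5384826660156, 268.1923522949219), (99.35181427001953, 9.922778129577637), 7.125016689300537)
[276.6308 266.9539] [441.8 195.4  30. ]
[277.86157 257.10776] [467.1 192.1  30. ]
[376.44617 269.43082] [432.2 -61.8  30. ]
[375.2154  279.27695] [406.9 -58.2  30. ]
mid [437.   66.8  30. ]
[[     0      0    640    480 307134]
 [   253    205      8      9     66]] [[319.51353806 239.50663228]
 [256.5        208.63636364]]
[588.8 241.5  70. ]
```

View pics/crop0.png

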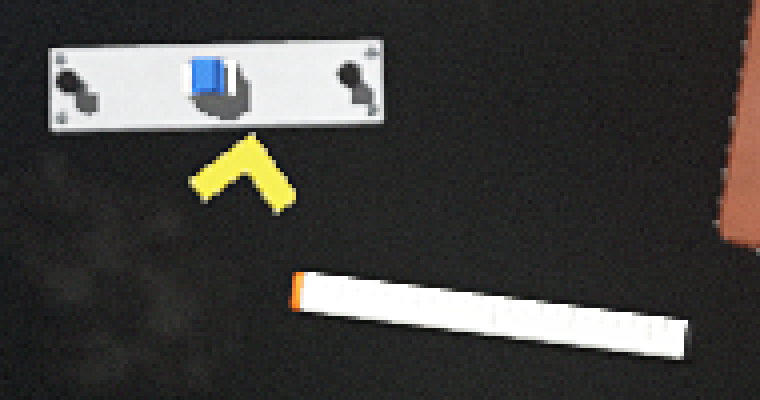

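View pics/crop1.png

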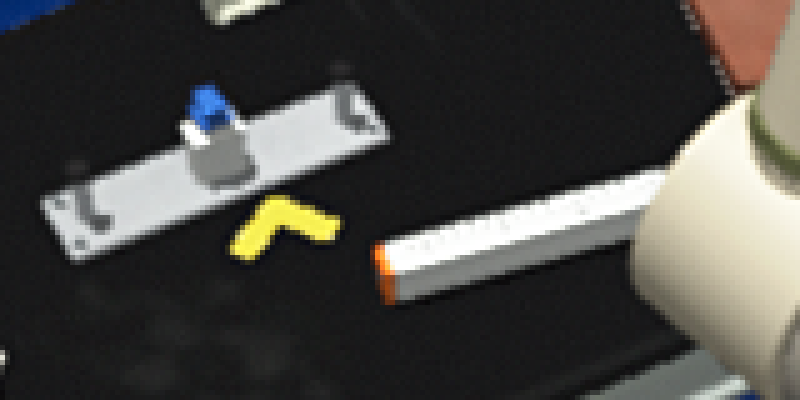

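```bash
cat >> h.py <<'E'
from scipy.spatial.transform import Rotation as Ro
def goal(s,pos,yawx,tilt=None):
    """row values to reach pos with tool z down, tool x at angle yawx(deg) in world"""
    R0=Ro.from_quat(np.array(s["ee_rot"])[[1,2,3,0]])
    a=np.radians(yawx);X=np.array([np.cos(a),np.sin(a),0]);Z=np.array([0,0,-1.]);Y=np.cross(Z,X)
    R1=Ro.from_matrix(np.c_[X,Y,Z])
    rv=(R0.inv()*R1).as_rotvec();sh=R0.inv().apply(np.asarray(pos,float)-s["eef_pos"])/10
    print("turn",rv.round(3),"shift cm",sh.round(2),"deg",np.degrees(np.linalg.norm(rv)).round(1))
    return rv,sh
def st(s):
    R0=Ro.from_quat(np.array(s["ee_rot"])[[1,2,3,0]]).as_matrix()
    print("t",round(s["time_s"],2),"pos",s["eef_pos"].round(1),"yawx",np.degrees(np.arctan2(R0[1,0],R0[0,0])).round(2),"z",R0[:,2].round(4),"F",s["force"].round(2),"T",s["wrist_torque"].round(3),"w",round(s["grip_width"],3))
E
python3 - <<'E'
from h import *
from rig import ctrl
s=ctrl.sense();st(s);goal(s,[437,60,230],82.2)
c=dict(np.load("top0.npz"))
f=lambda u,v:(205+u/4,190+v/4)
for n,(u,v),z in[("b-tl",(49,48),8),("tr",(383,40),8),("br",(383,122),8),("bl",(50,131),8),("post+",(68,80),54),("post-",(349,73),54),("ridge",(208,76),70)]:
    print(n,ray(c,*f(u,v),z).round(1))
for n,(u,v),z in[("brass",(427,274),42),("steel",(449,275),36),("pscol",(440,215),200),("plate",(386,255),5),("plate",(465,262),5)]:print(n,ray(c,u,v,z).round(0))
E
```

```text
t 0.1 pos [ 232.  -470.7  191.9] yawx 26.23 z [-3.0e-04  1.1e-03 -1.0e+00] F [-0.07  0.45  0.24] T [0.031 0.028 0.015] w 1.001
turn [-0.001 -0.001 -0.977] shift cm [ 41.85 -38.55  -3.76] deg 56.0
b-tl [614.9 352.4   8. ]
tr [617.5 132.2   8. ]
br [563.2 132.8   8. ]
bl [560.  351.9   8. ]
post+ [588.3 331.3  54. ]
post- [590.5 152.4  54. ]
ridge [587.8 240.3  70. ]
brass [ 419. -189.   42.]
steel [ 416. -247.   36.]
pscol [ 554. -190.  200.]
plate [470. -90.   5.]
plate [ 449. -297.    5.]
```

>>> move_arm([
  [0,0,-0.3,12,-11,-3.8,1],
  [0,0,-0.5,20,-18.5,-3.8,1],
  [0,0,-0.7,30,-27.6,-3.8,1],
  [0,0,-0.977,41.8,-38.5,-3.8,1],
  [0,0,-0.977,41.8,-38.5,-3.8,1],
])

```text
time_s: 0.52
eef_pos: [306.6, -276.1, 213.6]
ee_rot: [-0.001, 0.856, 0.518, 0.0]
force: [1.2, -0.9, 0.9]
grip_width: 0.999
```

Run:
```python
from h import *
from rig import ctrl
s=ctrl.sense();st(s);goal(s,[437,60,230],82.2)
```

```text
t 0.52 pos [ 306.6 -276.1  213.6] yawx 62.35 z [-3.0e-04  1.2e-03 -1.0e+00] F [ 1.22 -0.92  0.95] T [ 0.002 -0.08   0.026] w 0.999
turn [-0.001 -0.001 -0.346] shift cm [35.83 -4.04 -1.6 ] deg 19.8
```

>>> move_arm([
  [0,0,-0.346,35.8,-4,-1.6,1],
  [0,0,-0.346,35.8,-4,-1.6,1],
  [0,0,-0.346,35.8,-4,-1.6,1],
  [0,0,-0.346,35.8,-4,-1.6,1],
  [0,0,-0.346,35.8,-4,-1.6,1],
])

```text
time_s: 0.93
eef_pos: [381.7, -81.9, 223.2]
ee_rot: [-0.0, 0.754, 0.657, 0.0]
force: [0.5, -1.2, 1.2]
grip_width: 0.998
```

Run:
```python
from h import *
from rig import ctrl
s=ctrl.sense();st(s);goal(s,[437,60,230],82.2)
```

```text
t 0.93 pos [381.7 -81.9 223.2] yawx 82.19 z [-1.0e-04  1.1e-03 -1.0e+00] F [ 0.46 -1.25  1.18] T [-0.056 -0.071  0.03 ] w 0.998
turn [-0.    -0.001 -0.   ] shift cm [14.81  3.55 -0.67] deg 0.1
```

>>> move_arm([
  [0,0,0,14.8,3.6,-0.7,1],
  [0,0,0,14.8,3.6,-0.7,1],
  [0,0,0,14.8,3.6,-0.7,1],
  [0,0,0,14.8,3.6,-0.7,1],
  [0,0,0,14.8,3.6,-0.7,1],
])

```text
time_s: 1.35
eef_pos: [438.2, 63.9, 230.2]
ee_rot: [-0.001, 0.752, 0.659, 0.001]
force: [-0.0, -1.1, 0.8]
grip_width: 1.001
```

Run:
```python
from h import *
from rig import ctrl,capture
s=ctrl.sense();st(s)
for n in("wrist","top"):
    c=capture(n);np.savez(n+"1.npz",**c);cv2.imwrite(f"pics/{n}1.png",c["frame"][:,:,::-1])
    if n=="wrist":print(c["R"].round(3),c["t"].round(1),-c["R"].T@c["t"])
```

```text
t 1.35 pos [438.2  63.9 230.2] yawx 82.48 z [-1.0e-04  2.3e-03 -1.0e+00] F [-0.04 -1.08  0.75] T [ 0.009 -0.004 -0.035] w 1.001
[[ 0.992 -0.13   0.   ]
 [-0.123 -0.94   0.318]
 [-0.041 -0.316 -0.948]] [-427.    60.9  454.9] [449.5087861 145.313219  412.0737637]
```

View pics/wrist1.png

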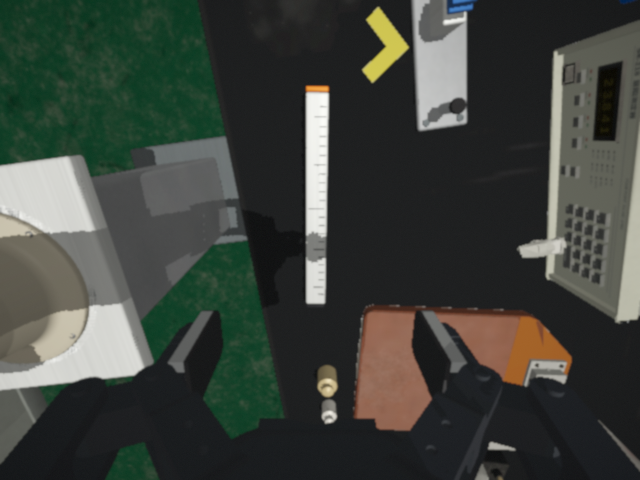

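The bar is fully in the wrist view, with its orange end at about (317,86), its far end at (315,303) and the long middle mark near v=208. The stand is at the upper right.

Run:
```python
from h import *
c=dict(np.load("wrist1.npz"));f=c["frame"]
cv2.imwrite("pics/wc.png",cv2.resize(f[80:310,290:345,::-1],None,fx=2.6*3,fy=2.6,interpolation=cv2.INTER_CUBIC))
m=((f.min(2)>70)).astype(np.uint8);m[:,:300]=0;m[:,335:]=0;m[:80]=0;m[306:]=0
hsv=cv2.cvtColor(f,cv2.COLOR_RGB2HSV)
m|=((hsv[...,0]<18)&(hsv[...,1]>150)&(hsv[...,2]>120)&(np.arange(480)[:,None]<95)&(np.arange(640)[None]>300)&(np.arange(640)[None]<335)).astype(np.uint8)
p=np.argwhere(m)[:,::-1].astype(np.float32);r=cv2.minAreaRect(p);print(r)
W=[ray(c,*q,30) for q in cv2.boxPoints(r)];print(np.round(W,1))
for v in (90,150,200,290):
    us=np.where(m[v])[0];print(v,us.min(),us.max(),ray(c,us.min()-.5,v,30).round(1),ray(c,us.max()+.5,v,30).round(1))
print([ (v,f[v,316].tolist()) for v in list(range(82,94))+list(range(296,310))])
print([ (v,f[v,308:326].mean(1).round().tolist()) for v in range(204,213)])
```

```text
((317.0, 194.5), (219.0, 24.0), 90.0)
[[443.7 194.6  30. ]
 [468.4 191.4  30. ]
 [438.2 -62.   30. ]
 [407.7 -58.   30. ]]
90 306 328 [443.5 189.9  30. ] [467.4 186.7  30. ]
150 305 328 [434.  130.3  30. ] [460.2 126.9  30. ]
200 305 327 [426.1  75.3  30. ] [452.4  71.9  30. ]
290 305 325 [409.8 -38.3  30. ] [436.2 -41.7  30. ]
[(82, [31, 31, 32]), (83, [30, 32, 32]), (84, [43, 34, 31]), (85, [122, 68, 33]), (86, [199, 120, 43]), (87, [232, 153, 63]), (88, [241, 163, 71]), (89, [238, 160, 69]), (90, [220, 141, 56]), (91, [198, 138, 99]), (92, [197, 182, 172]), (93, [219, 218, 213]), (296, [220, 221, 216]), (297, [220, 221, 216]), (298, [220, 221, 216]), (299, [220, 221, 216]), (300, [219, 220, 215]), (301, [219, 219, 215]), (302, [208, 208, 204]), (303, [166, 167, 163]), (304, [94, 94, 93]), (305, [53, 53, 55]), (306, [46, 47, 49]), (307, [38, 39, 40]), (308, [33, 33, 35]), (309, [31, 31, 33])]
[(204, [227.0, 230.0, 231.0, 232.0, 232.0, 233.0, 235.0, 235.0, 233.0, 232.0, 234.0, 236.0, 238.0, 238.0, 238.0, 235.0, 232.0, 218.0]), (205, [227.0, 230.0, 231.0, 231.0, 232.0, 233.0, 235.0, 
[... 323 characters left out ...]
0, 229.0, 229.0, 219.0]), (208, [211.0, 202.0, 198.0, 198.0, 199.0, 201.0, 204.0, 205.0, 204.0, 203.0, 205.0, 207.0, 208.0, 209.0, 209.0, 213.0, 222.0, 217.0]), (209, [215.0, 209.0, 207.0, 208.0, 208.0, 210.0, 212.0, 213.0, 212.0, 211.0, 212.0, 215.0, 216.0, 217.0, 216.0, 219.0, 224.0, 217.0]), (210, [224.0, 225.0, 225.0, 226.0, 227.0, 228.0, 229.0, 230.0, 228.0, 227.0, 229.0, 231.0, 232.0, 233.0, 232.0, 231.0, 229.0, 217.0]), (211, [226.0, 229.0, 229.0, 230.0, 231.0, 232.0, 234.0, 234.0, 232.0, 231.0, 233.0, 234.0, 237.0, 236.0, 236.0, 233.0, 230.0, 217.0]), (212, [226.0, 228.0, 229.0, 230.0, 231.0, 232.0, 234.0, 234.0, 232.0, 231.0, 233.0, 235.0, 236.0, 237.0, 236.0, 233.0, 230.0, 217.0])]
```

View pics/wc.png

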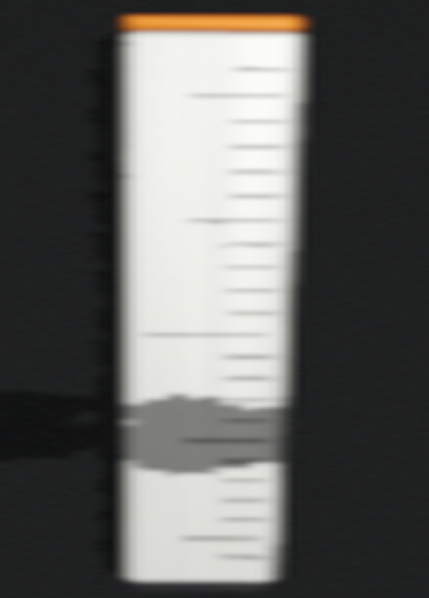

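```bash
cat >> h.py <<'E'
def avg(ctrl,capture,n):
    A=[]
    for i in range(n):
        capture("wrist");s=ctrl.sense();A.append(np.r_[s["force"],s["wrist_torque"]])
    A=np.array(A);print("F,T mean",A.mean(0).round(3),"sd",A.std(0).round(3),"lag1",round(float(np.corrcoef(A[1:,3],A[:-1,3])[0,1]),2));return A.mean(0)
E
python3 - <<'E'
from h import *
from rig import ctrl,capture
c=dict(np.load("wrist1.npz"));print(ray(c,316.4,208.3,30),ray(c,317.5,84.8,30))
avg(ctrl,capture,12);s=ctrl.sense();st(s);goal(s,[437.5,65,40],82);goal(s,[437.5,65,4],82)
E
```

```text
[438.44722626  63.87916934  30.        ] [456.60758803 193.12939474  30.        ]
F,T mean [-0.004 -0.225  0.019 -0.006 -0.009  0.004] sd [0.466 0.592 0.438 0.026 0.025 0.026] lag1 -0.18
t 2.05 pos [437.5  59.7 230.3] yawx 82.17 z [-1.0e-04  1.2e-03 -1.0e+00] F [-0.24 -0.13 -0.45] T [-0.008 -0.031  0.018] w 1.0
turn [-0.    -0.001  0.003] shift cm [ 0.51 -0.07 19.03] deg 0.2
turn [-0.    -0.001  0.003] shift cm [ 0.5  -0.07 22.63] deg 0.2
```

>>> move_arm([
  [0,0,0,0.3,0,4,0.5],
  [0,0,0,0.45,0,8,0.5],
  [0,0,0,0.45,0,12,0.5],
  [0,0,0,0.45,0,16,0.5],
  [0,0,0,0.45,0,19,0.5],
])

```text
time_s: 2.47
eef_pos: [436.9, 64.5, 37.8]
ee_rot: [-0.001, 0.754, 0.657, -0.0]
force: [0.4, -0.4, -1.1]
grip_width: 0.5
```

Run:
```python
from h import *
from rig import ctrl,capture
c=capture("wrist");cv2.imwrite("pics/w2.png",c["frame"][:,:,::-1])
s=ctrl.sense();st(s);goal(s,[438,64,4],82)
```

```text
t 2.52 pos [434.2  64.7  33.7] yawx 82.15 z [-0.0098  0.0024 -0.9999] F [-4.79  0.58 -5.35] T [0.012 0.185 0.011] w 0.494
turn [-0.01  -0.001  0.003] shift cm [-0.02  0.42  2.97] deg 0.6
```

View pics/w2.png

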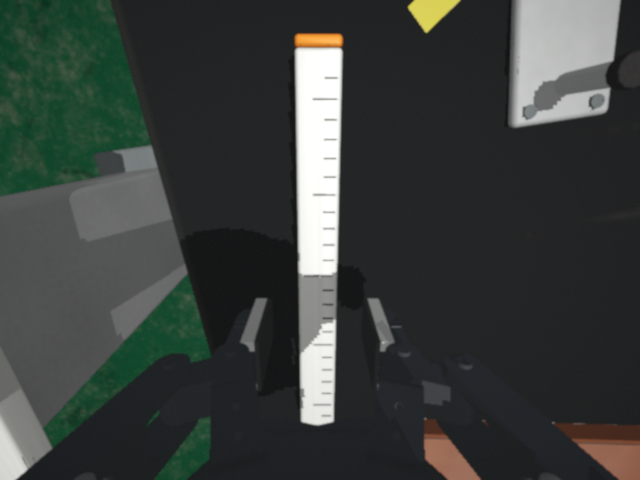

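Run:
```python
from h import *
from rig import ctrl,capture
for i in range(4):
    capture("wrist");s=ctrl.sense();st(s)
goal(s,[438,64,4],82)
```

```text
t 2.57 pos [435.3  64.6  37. ] yawx 82.16 z [-0.0084  0.0022 -1.    ] F [-1.02  0.37  1.25] T [ 0.015  0.021 -0.006] w 0.504
t 2.62 pos [437.3  64.4  39.7] yawx 82.16 z [-0.0036  0.0016 -1.    ] F [-0.66 -0.22  0.75] T [ 0.002  0.041 -0.051] w 0.501
t 2.67 pos [438.7  64.3  41.3] yawx 82.17 z [ 5.0e-04  1.1e-03 -1.0e+00] F [-0.09  0.61  0.49] T [-0.037 -0.031  0.009] w 0.501
t 2.72 pos [439.4  64.2  42.1] yawx 82.17 z [ 2.8e-03  8.0e-04 -1.0e+00] F [-0.73 -0.16  1.05] T [-0.046 -0.002 -0.008] w 0.493
turn [ 0.003 -0.001  0.003] shift cm [-0.04 -0.15  3.81] deg 0.2
```

>>> move_arm([
  [0,0,0,0,-0.1,1.2,0.5],
  [0,0,0,0,-0.1,2.2,0.5],
  [0,0,0,0,-0.1,3.0,0.5],
  [0,0,0,0,-0.1,3.4,0.5],
  [0,0,0,0,-0.1,3.5,0.5],
])

```text
time_s: 3.13
eef_pos: [438.9, 64.3, 7.6]
ee_rot: [0.001, 0.754, 0.657, 0.002]
force: [0.4, -0.4, 0.4]
grip_width: 0.5
```

Run:
```python
from h import *
from rig import ctrl,capture
capture("wrist");capture("wrist");c=capture("wrist");cv2.imwrite("pics/w3.png",c["frame"][:,:,::-1])
s=ctrl.sense();st(s);goal(s,[438,64,4],82)
```

```text
t 3.28 pos [438.9  64.3   7.7] yawx 82.17 z [ 3.8e-03  7.0e-04 -1.0e+00] F [-0.35 -0.55  0.41] T [ 0.039  0.037 -0.018] w 0.5
turn [ 0.004 -0.001  0.003] shift cm [-0.05 -0.09  0.37] deg 0.3
```

View pics/w3.png

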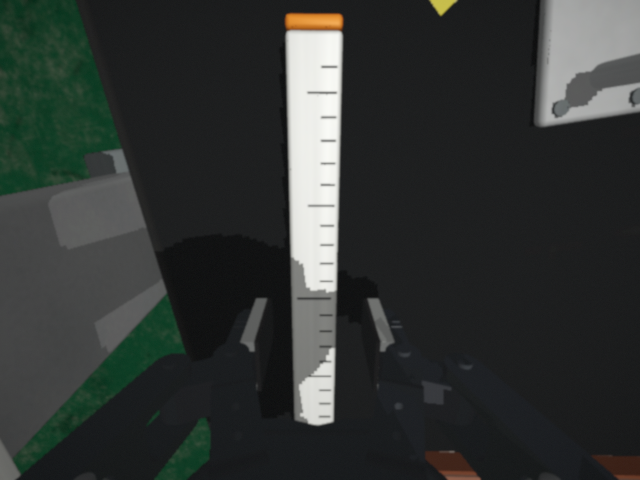

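>>> move_arm([
  [0,0,0,-0.05,-0.1,0.2,0.3],
  [0,0,0,-0.05,-0.1,0.2,0.1],
  [0,0,0,-0.05,-0.1,0.2,0.1],
  [0,0,0,-0.05,-0.1,0.2,0.1],
  [0,0,0,-0.05,-0.1,0.2,0.1],
], grip_force=60)

```text
time_s: 3.7
eef_pos: [438.0, 64.0, 5.8]
ee_rot: [0.001, 0.754, 0.657, 0.002]
force: [0.2, -0.1, -0.1]
grip_width: 0.103
```

Run:
```python
from h import *
from rig import ctrl,capture
avg(ctrl,capture,4);s=ctrl.sense();st(s)
```

```text
F,T mean [-0.159  0.328 -0.095  0.02   0.017  0.011] sd [0.219 0.269 0.35  0.038 0.038 0.038] lag1 0.95
t 3.9 pos [437.9  63.9   5.8] yawx 82.17 z [ 3.9e-03  7.0e-04 -1.0e+00] F [ 0.16 -0.12 -0.37] T [0.075 0.061 0.035] w 0.101
```

Run:
```python
from h import *
from rig import ctrl,capture
for n in("wrist","scene"):
    c=capture(n);cv2.imwrite(f"pics/{n}4.png",c["frame"][:,:,::-1])
    if n=="wrist":
        np.savez("wrist4.npz",**c)
        for z in(0,5,24,30):print(z,proj(c,[437.9,63.9,z]))
```

```text
0 [315.69740326 275.67168716]
5 [315.70724434 279.05218598]
24 [315.74933014 293.5090477 ]
30 [315.76441273 298.69005436]
```

View pics/wrist4.png

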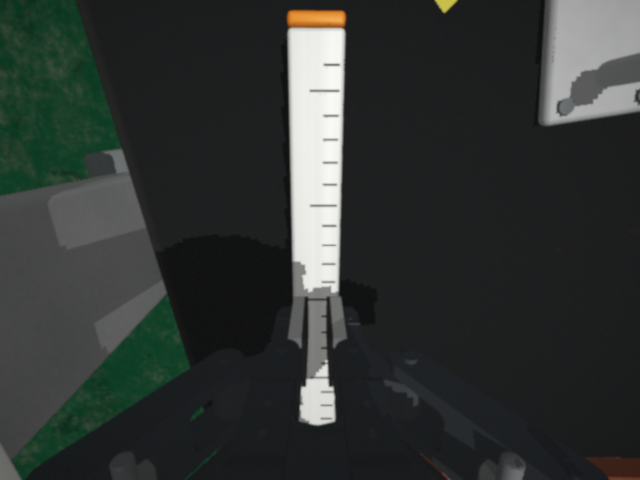

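View pics/scene4.png

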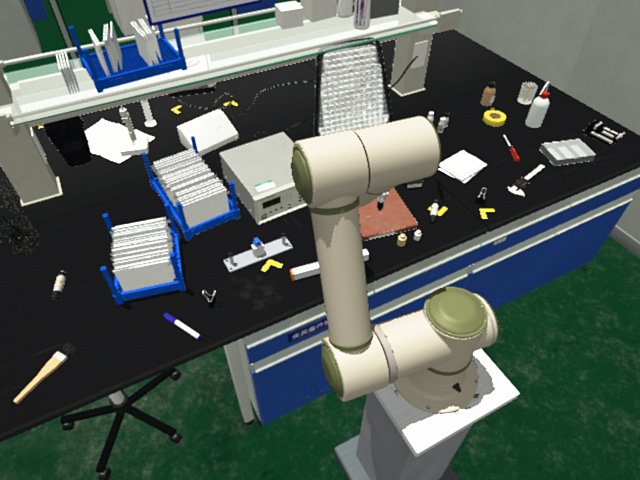

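Run:
```python
from h import *
c=dict(np.load("wrist4.npz"));K=c["mtx"];print(K.tolist())
cam=-c["R"].T@c["t"];print("cam",cam)
f=c["frame"];cv2.imwrite("pics/w4c.png",cv2.resize(f[280:430,240:400,::-1],None,fx=4.5,fy=3.9,interpolation=cv2.INTER_CUBIC))
for sep,mm,u,v in[(100,42.5,317,298)]:
    Zc=K[0,0]*mm/sep;p=c["R"].T@(Zc*np.linalg.inv(K)@[u,v,1]-c["t"]);print(Zc,p)
```

```text
[[333.56771603584815, 0.0, 316.88189532336185], [0.0, 333.56771603584815, 245.85883511198895], [0.0, 0.0, 1.0]]
cam [448.9261636  145.62920239 187.5810711 ]
141.76627931523547 [440.58611676  79.87631317  60.31855883]
```

View pics/w4c.png

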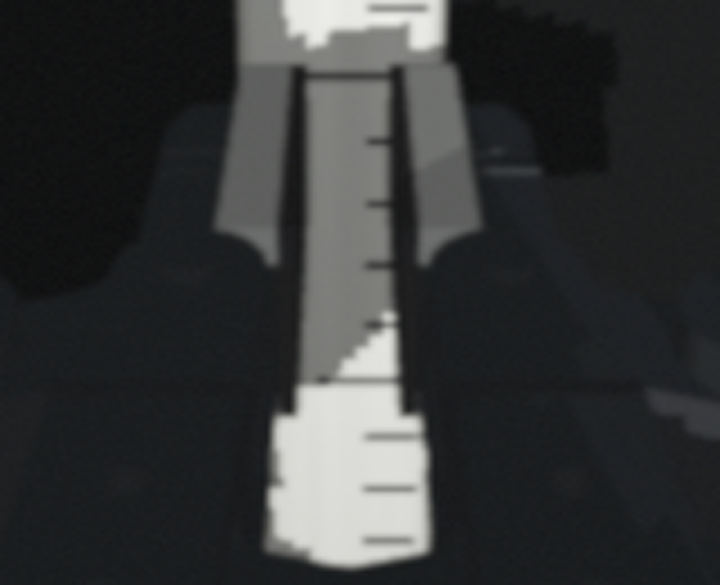

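Run:
```python
from h import *
s=dict(np.load("scene0.npz"));f=s["frame"].copy()
for z in (192,211,246,280,350):
    u=proj(s,[232,-470.7,z]);print(z,u)
    cv2.circle(f,tuple(int(round(x)) for x in u),1,(255,0,0),-1)
cv2.imwrite("pics/s0c.png",cv2.resize(f[60:200,500:640,::-1],None,fx=4,fy=4,interpolation=cv2.INTER_NEAREST))
```

```text
192 [525.44872056 208.15197784]
211 [527.59301785 203.31647658]
246 [531.65885819 194.14779639]
280 [535.75929286 184.90110419]
350 [544.70662253 164.72441317]
```

View pics/s0c.png

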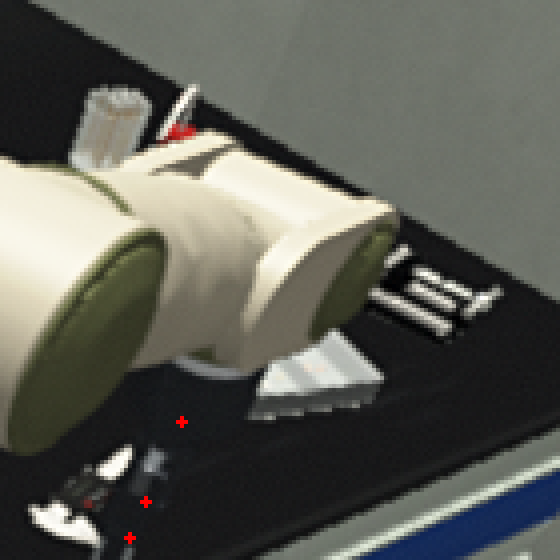

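Run:
```python
from h import *
s=dict(np.load("scene0.npz"));f=s["frame"].astype(float)
f=(255*(f/255)**.4).astype(np.uint8)
g=cv2.resize(f[140:240,470:590,::-1],None,fx=6,fy=6,interpolation=cv2.INTER_NEAREST)
for z in (192,211,246):
    u=(proj(s,[232,-470.7,z])-[470,140])*6;cv2.drawMarker(g,tuple(int(round(x)) for x in u),(0,0,255),0,10)
cv2.imwrite("pics/s0d.png",g)
```

```text
(no output)
```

View pics/s0d.png

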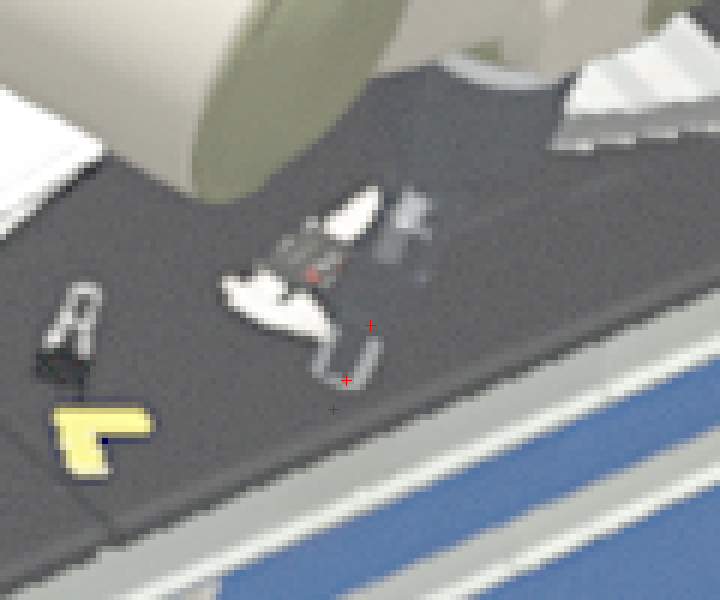

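Run:
```python
from h import *
s=dict(np.load("scene0.npz"))
for z in(192,205,220,235,250):
  print(z,[((proj(s,np.array([232,-470.7,z])+k*np.array([.442,-.897,0]))-[470,140])*6).round() for k in(-43,43)])
s=dict(np.load("wrist4.npz"))
for z in(6,20,30,40,50,60):
  for dx in(0,11):print(z,dx,[proj(s,np.array([437.9,63.9,z])+dx*np.array([.137,.99,0])+k*np.array([.99,-.137,0])).round(0) for k in(-4.3,4.3)])
```

```text
192 [array([302., 458.]), array([362., 362.])]
205 [array([311., 438.]), array([371., 342.])]
220 [array([321., 415.]), array([381., 319.])]
235 [array([331., 391.]), array([392., 295.])]
250 [array([342., 367.]), array([403., 271.])]
6 0 [array([308., 280.]), array([323., 280.])]
6 11 [array([308., 263.]), array([323., 263.])]
20 0 [array([308., 290.]), array([323., 290.])]
20 11 [array([308., 272.]), array([324., 272.])]
30 0 [array([308., 299.]), array([324., 299.])]
30 11 [array([307., 280.]), array([324., 280.])]
40 0 [array([307., 308.]), array([324., 308.])]
40 11 [array([307., 288.]), array([325., 288.])]
50 0 [array([307., 319.]), array([325., 319.])]
50 11 [array([306., 298.]), array([325., 298.])]
60 0 [array([306., 331.]), array([326., 331.])]
60 11 [array([306., 308.]), array([326., 308.])]
```

The fingers closed to 0.10 without meeting the bar. In the picture their tips are still above the bar's top at z≈50, though the TCP reads 5.8. So the real finger ends sit about 45 mm behind the reported TCP. I'll open and lower in small steps, watching the force and the camera.

>>> move_arm([
  [0,0,0,0,0,0,0.5],
  [0,0,0,0,0,0,0.5],
  [0,0,0,0,0,0.5,0.5],
  [0,0,0,0,0,1,0.5],
  [0,0,0,0,0,1.2,0.5],
], grip_force=60)

```text
time_s: 4.42
eef_pos: [437.5, 64.0, -7.1]
ee_rot: [0.001, 0.754, 0.657, 0.001]
force: [0.7, -0.5, 0.9]
grip_width: 0.498
```

Run:
```python
from h import *
from rig import ctrl,capture
c=capture("wrist");cv2.imwrite(f"pics/w5.png",c["frame"][:,:,::-1]);st(ctrl.sense())
```

```text
t 4.47 pos [437.4  64.   -7.2] yawx 82.17 z [ 2.3e-03  9.0e-04 -1.0e+00] F [-0.84 -0.02  0.42] T [0.007 0.028 0.055] w 0.504
```

View pics/w5.png

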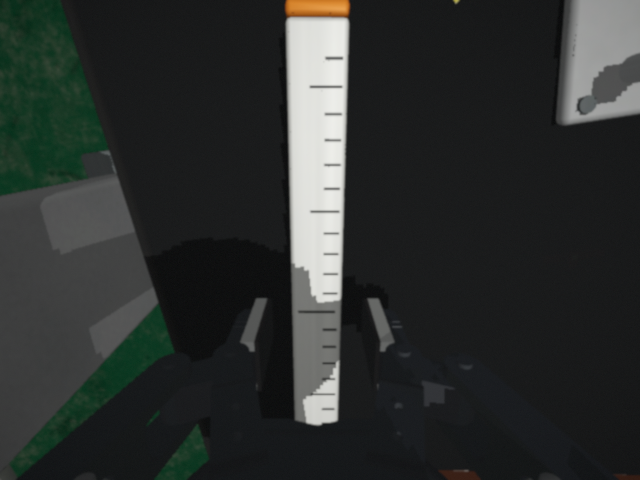

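The TCP now reads 7 mm below the table with no contact force, so the offset is confirmed. I'll keep lowering.

>>> move_arm([
  [0,0,0,0,0,0.5,0.5],
  [0,0,0,0,0,1.0,0.5],
  [0,0,0,0,0,1.4,0.5],
  [0,0,0,0,0,1.7,0.5],
  [0,0,0,0,0,1.8,0.5],
])

```text
time_s: 4.88
eef_pos: [437.1, 64.1, -25.8]
ee_rot: [0.0, 0.754, 0.657, 0.001]
force: [0.4, 0.7, 0.9]
grip_width: 0.5
```

Run:
```python
from h import *
from rig import ctrl,capture
c=capture("wrist");np.savez("wrist6.npz",**c);cv2.imwrite(f"pics/w6.png",c["frame"][:,:,::-1]);s=ctrl.sense();st(s)
p=s["eef_pos"]
for k in (30,35,40,45,50,55):
  print(k,(p[2]+k).round(1),[proj(c,p+[0,0,k]+11*np.array([.137,.99,0])+j*np.array([.99,-.137,0])).round(0) for j in(-21.2,21.2)])
```

```text
t 4.93 pos [437.2  64.  -25.7] yawx 82.17 z [ 0.0015  0.001  -1.    ] F [-0.33  0.02  0.76] T [0.04  0.063 0.011] w 0.502
30 4.3 [array([273., 284.]), array([358., 284.])]
35 9.3 [array([272., 289.]), array([359., 289.])]
40 14.3 [array([271., 293.]), array([361., 294.])]
45 19.3 [array([269., 298.]), array([362., 299.])]
50 24.3 [array([268., 304.]), array([364., 304.])]
55 29.3 [array([266., 309.]), array([365., 309.])]
```

View pics/w6.png

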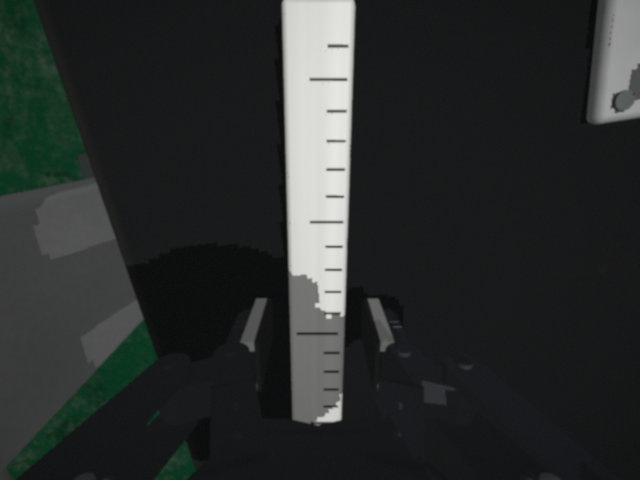

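>>> move_arm([
  [0,0,0,0,0,0.4,0.5],
  [0,0,0,0,0,0.7,0.5],
  [0,0,0,0,0,1.0,0.5],
  [0,0,0,0,0,1.1,0.5],
  [0,0,0,0,0,1.1,0.5],
])

```text
time_s: 5.35
eef_pos: [437.0, 64.1, -37.0]
ee_rot: [-0.0, 0.754, 0.657, 0.001]
force: [0.3, -0.9, 0.4]
grip_width: 0.499
```

Run:
```python
from h import *
from rig import ctrl,capture
c=capture("wrist");cv2.imwrite(f"pics/w7.png",c["frame"][:,:,::-1]);s=ctrl.sense();st(s)
```

```text
t 5.4 pos [437.1  64.1 -36.8] yawx 82.17 z [ 0.0012  0.001  -1.    ] F [-0.36 -0.88 -0.35] T [-0.011  0.065  0.004] w 0.5
```

View pics/w7.png

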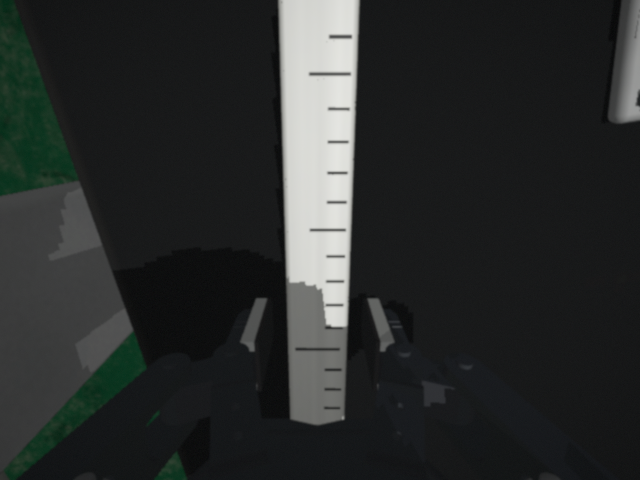

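>>> move_arm([
  [0,0,0,0,0,0,0.35],
  [0,0,0,0,0,0,0.2],
  [0,0,0,0,0,0,0.1],
  [0,0,0,0,0,0,0.1],
  [0,0,0,0,0,0,0.1],
], grip_force=60)

```text
time_s: 5.82
eef_pos: [437.3, 64.1, -36.5]
ee_rot: [0.0, 0.754, 0.657, 0.001]
force: [-1.6, 0.5, 6.3]
grip_width: 0.268
```

Run:
```python
from h import *
from rig import ctrl,capture
c=capture("wrist");cv2.imwrite(f"pics/w8.png",c["frame"][:,:,::-1]);s=ctrl.sense();st(s)
```

```text
t 5.87 pos [437.3  64.1 -36.5] yawx 82.16 z [ 0.0017  0.001  -1.    ] F [-1.17 -0.46  5.89] T [ 0.116  0.314 -0.081] w 0.27
```

View pics/w8.png

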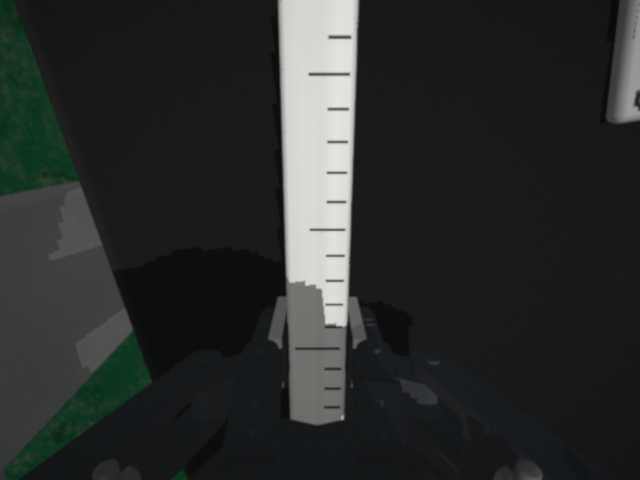

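>>> move_arm([
  [0,0,0,0,0,-0.3,0.1],
  [0,0,0,0,0,-0.8,0.1],
  [0,0,0,0,0,-1.4,0.1],
  [0,0,0,0,0,-1.9,0.1],
  [0,0,0,0,0,-2.0,0.1],
])

```text
time_s: 6.28
eef_pos: [437.8, 64.0, -15.6]
ee_rot: [0.001, 0.754, 0.657, 0.001]
force: [-0.4, 0.6, -3.6]
grip_width: 0.269
```

Run:
```python
from h import *
from rig import ctrl,capture
capture("wrist");capture("wrist");A=avg(ctrl,capture,12)
c=capture("wrist");cv2.imwrite(f"pics/w9.png",c["frame"][:,:,::-1]);np.savez("wrist9.npz",**c);s=ctrl.sense();st(s)
c=capture("scene");cv2.imwrite(f"pics/s9.png",c["frame"][:,:,::-1])
```

```text
F,T mean [-0.186 -0.04  -4.21   0.231 -0.034  0.   ] sd [0.443 0.451 0.503 0.025 0.035 0.024] lag1 -0.13
t 7.03 pos [437.3  64.1 -16.5] yawx 82.16 z [ 0.0016  0.001  -1.    ] F [-0.36 -0.44 -4.98] T [ 0.162 -0.067  0.004] w 0.268
```

View pics/w9.png

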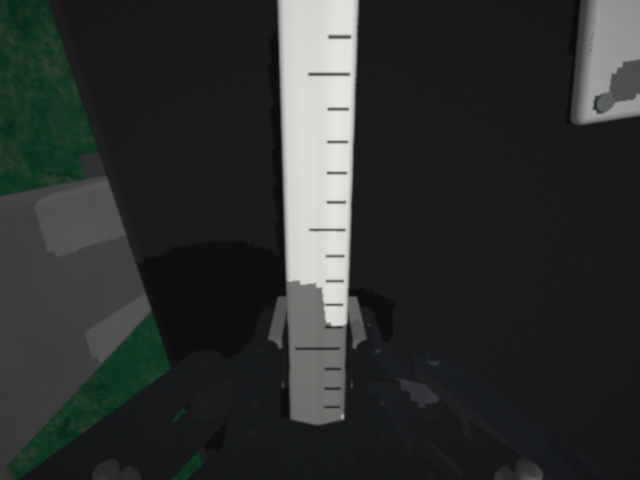

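Held at its middle, the bar weighs 4.2 N and gives a moment of 0.239 N m. That puts the balance point about 57 mm towards the black end. I'll set it down and regrip there.

>>> move_arm([
  [0,0,0,0,0,0.6,0.1],
  [0,0,0,0,0,1.2,0.1],
  [0,0,0,0,0,1.7,0.1],
  [0,0,0,0,0,1.95,0.1],
  [0,0,0,0,0,1.98,0.1],
])

```text
time_s: 7.5
eef_pos: [436.9, 64.1, -36.5]
ee_rot: [-0.0, 0.754, 0.657, 0.0]
force: [-5.0, -0.3, 9.0]
grip_width: 0.273
```

>>> move_arm([
  [0,0,0,0,0,0,0.3],
  [0,0,0,0,0,0,0.5],
  [0,0,0,0,0,0,0.5],
  [0,0,0,0,0,0,0.5],
])

```text
time_s: 7.83
eef_pos: [437.1, 64.1, -36.4]
ee_rot: [-0.0, 0.754, 0.657, 0.001]
force: [0.5, 0.3, -0.0]
grip_width: 0.499
```

Run:
```python
from h import *
from rig import ctrl,capture
c=capture("wrist");cv2.imwrite(f"pics/w10.png",c["frame"][:,:,::-1]);np.savez("wrist10.npz",**c);s=ctrl.sense();st(s)
goal(s,[437.3-57*.139,64.1-57*.99,-36.8],82)
```

```text
t 7.88 pos [437.1  64.1 -36.4] yawx 82.18 z [ 7.e-04  1.e-03 -1.e+00] F [-0.09 -0.13 -0.4 ] T [-0.016  0.011 -0.02 ] w 0.498
turn [ 0.001 -0.001  0.003] shift cm [-5.69  0.    0.03] deg 0.2
```

View pics/w10.png

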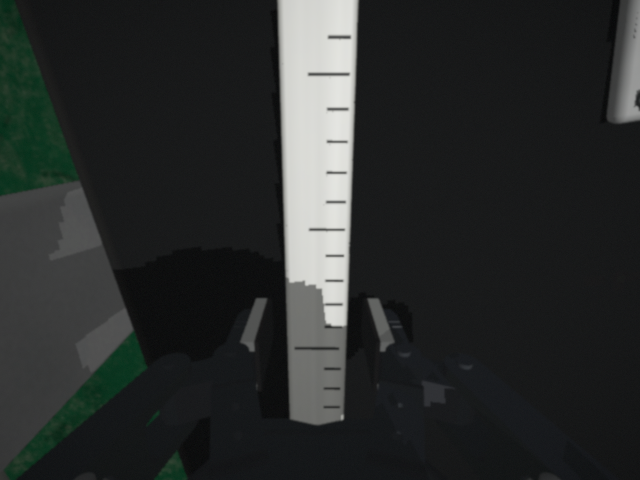

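>>> move_arm([
  [0,0,0,-1.5,0,0,0.5],
  [0,0,0,-3.2,0,0,0.5],
  [0,0,0,-4.6,0,0,0.5],
  [0,0,0,-5.5,0,0,0.5],
  [0,0,0,-5.7,0,0,0.5],
])

```text
time_s: 8.3
eef_pos: [429.4, 6.6, -36.4]
ee_rot: [0.0, 0.754, 0.657, 0.001]
force: [0.3, 1.1, 0.4]
grip_width: 0.498
```

Run:
```python
from h import *
from rig import ctrl,capture
capture("wrist");capture("wrist");s=ctrl.sense();st(s);goal(s,[437.3-57*.139,64.1-57*.99,-36.8],82)
c=capture("wrist");cv2.imwrite(f"pics/w11.png",c["frame"][:,:,::-1]);np.savez("wrist11.npz",**c)
```

```text
t 8.4 pos [429.4   7.5 -36.4] yawx 82.13 z [ 9.e-04  1.e-03 -1.e+00] F [-0.82  0.62 -0.32] T [0.016 0.045 0.009] w 0.499
turn [ 0.001 -0.001  0.002] shift cm [ 0.01 -0.01  0.04] deg 0.1
```

View pics/w11.png

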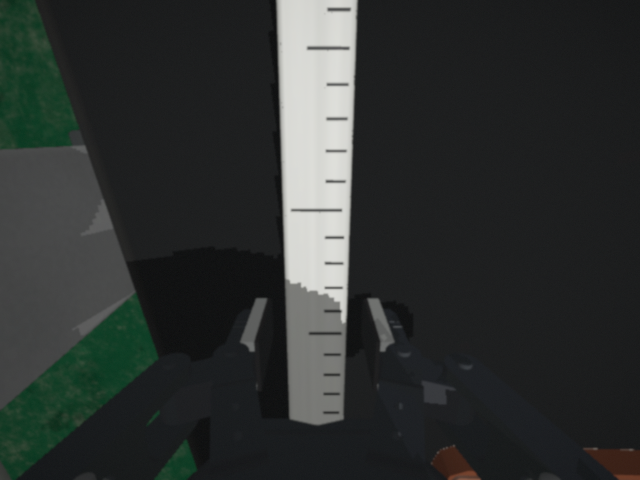

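>>> move_arm([
  [0,0,0,0,0,0,0.35],
  [0,0,0,0,0,0,0.1],
  [0,0,0,0,0,0,0.1],
  [0,0,0,0,0,0,0.1],
  [0,0,0,0,0,0,0.1],
], grip_force=60)

```text
time_s: 8.87
eef_pos: [429.5, 8.4, -36.3]
ee_rot: [-0.0, 0.754, 0.657, 0.001]
force: [-0.8, 4.7, 6.7]
grip_width: 0.27
```

>>> move_arm([
  [0,0,0,0,0,-0.3,0.1],
  [0,0,0,0,0,-0.8,0.1],
  [0,0,0,0,0,-1.4,0.1],
  [0,0,0,0,0,-1.9,0.1],
  [0,0,0,0,0,-2.0,0.1],
])

```text
time_s: 9.28
eef_pos: [429.9, 8.3, -15.4]
ee_rot: [0.0, 0.754, 0.657, 0.001]
force: [1.0, -0.2, -3.5]
grip_width: 0.269
```

Run:
```python
from h import *
from rig import ctrl,capture
capture("wrist");capture("wrist");A=avg(ctrl,capture,30);s=ctrl.sense();st(s)
```

```text
F,T mean [ 2.60e-02 -5.00e-03 -4.18e+00  2.00e-03 -5.00e-03  7.00e-03] sd [0.424 0.447 0.54  0.026 0.033 0.028] lag1 -0.14
t 10.88 pos [429.4   8.4 -16.3] yawx 82.19 z [ 9.0e-04  1.4e-03 -1.0e+00] F [ 0.45 -0.42 -3.14] T [0.042 0.049 0.053] w 0.271
```

The moment is now about 0 (0.002 ± 0.005 N m), so the grip is on the balance point to within 2 mm. Next I'll cross-check the stand's position before carrying the bar.

Run:
```python
from h import *
c=dict(np.load("wrist1.npz"));f=c["frame"]
g=(255*(f[0:150,390:500,::-1]/255.)**.6).astype(np.uint8)
cv2.imwrite("pics/stc.png",cv2.resize(g,None,fx=5,fy=4,interpolation=cv2.INTER_CUBIC))
for n,p in [("corners",[(563,132.8,8),(617.5,132.2,8)]),("post",[(590.5,152.4,54)]),("ridge",[(588.8,241.5,70)])]:
    print(n,[((proj(c,q)-[390,0])*[5,4]).round(0) for q in p])
```

```text
corners [array([132., 527.]), array([372., 503.])]
post [array([332., 428.])]
ridge [array([360., -19.])]
```

View pics/stc.png

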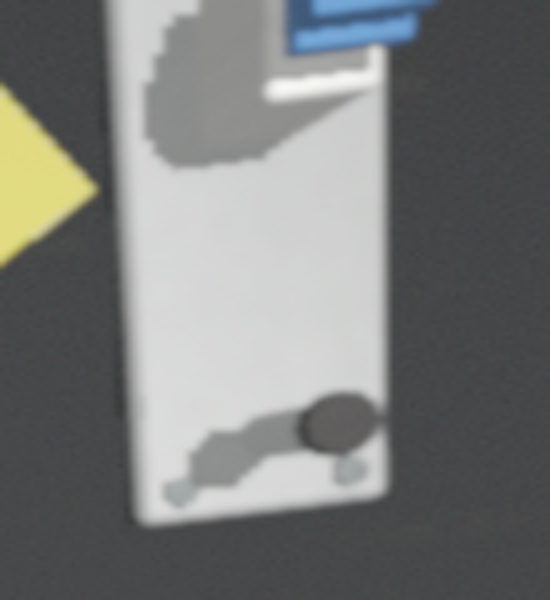

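Run:
```python
from h import *
c=dict(np.load("top0.npz"))
for n,u,v in [("rack R edge top",178,137),("rack tip",176,130),("rack bot",163,221),("rack leftpost",66,200),("box front L",272,165),("box front R",381,155),("rack2",263,140),("rack2 post",187,145)]:
  print(n,[ray(c,u,v,z).round(0)[:2].tolist() for z in(0,60,100,140)])
f=c["frame"];cv2.imwrite("pics/rk.png",cv2.resize(f[90:240,50:290,::-1],None,fx=3.3,fy=3.3))
s=dict(np.load("scene0.npz"));cv2.imwrite("pics/rks.png",cv2.resize(s["frame"][140:310,90:330,::-1],None,fx=3.3,fy=3.3))
# would bar end be seen where in top
for z in(70,100,120):print(z,[proj(s,p).round(0).tolist() for p in([588,428,z],[588,168,z])],[proj(c,p).round(0).tolist() for p in([588,428,z],[588,168,z])])
```

```text
rack R edge top [[792.0, 458.0], [776.0, 442.0], [766.0, 431.0], [756.0, 420.0]]
rack tip [[810.0, 464.0], [794.0, 447.0], [783.0, 436.0], [773.0, 425.0]]
rack bot [[567.0, 498.0], [561.0, 480.0], [558.0, 468.0], [554.0, 456.0]]
rack leftpost [[626.0, 755.0], [618.0, 726.0], [612.0, 707.0], [607.0, 687.0]]
box front L [[713.0, 208.0], [701.0, 203.0], [693.0, 199.0], [685.0, 195.0]]
box front R [[736.0, -82.0], [723.0, -75.0], [715.0, -71.0], [706.0, -66.0]]
rack2 [[781.0, 231.0], [766.0, 225.0], [756.0, 221.0], [746.0, 216.0]]
rack2 post [[770.0, 434.0], [755.0, 419.0], [746.0, 409.0], [736.0, 399.0]]
70 [[200.0, 261.0], [279.0, 233.0]] [[182.0, 210.0], [286.0, 209.0]]
100 [[198.0, 255.0], [278.0, 226.0]] [[179.0, 208.0], [285.0, 207.0]]
120 [[197.0, 250.0], [278.0, 221.0]] [[177.0, 208.0], [284.0, 206.0]]
```

View pics/rk.png

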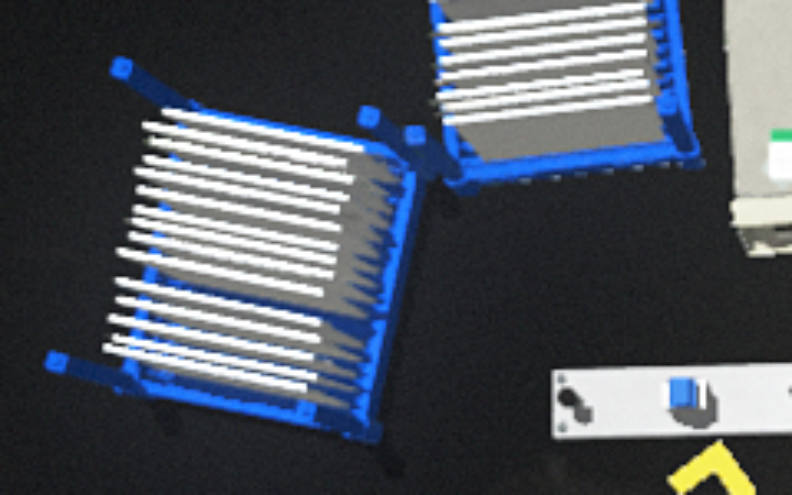

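View pics/rks.png

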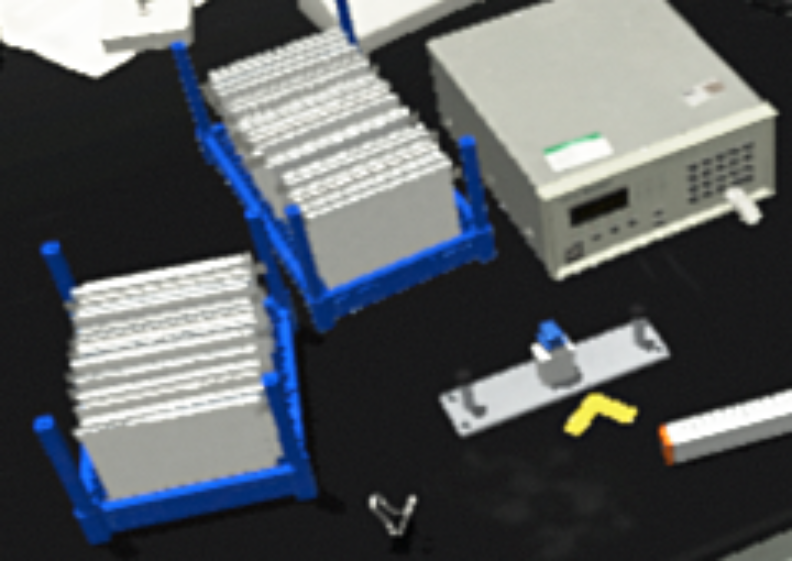

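Run:
```python
from h import *
from rig import ctrl
s=ctrl.sense();goal(s,[429,8,80],82.2);goal(s,[520,200,90],90.7)
```

```text
turn [ 0.001 -0.002 -0.   ] shift cm [-0.03 -0.03 -9.63] deg 0.1
turn [ 0.001 -0.001 -0.149] shift cm [ 20.23   6.38 -10.59] deg 8.5
```

>>> move_arm([
  [0,0,0,0,0,-0.8,0.1],
  [0,0,0,0,0,-2.2,0.1],
  [0,0,0,0,0,-4,0.1],
  [0,0,0,0,0,-6,0.1],
  [0,0,0,0,0,-8,0.1],
])

```text
time_s: 11.3
eef_pos: [429.1, 8.4, 65.1]
ee_rot: [-0.0, 0.754, 0.657, 0.001]
force: [1.4, 0.2, -4.2]
grip_width: 0.267
```

Run:
```python
from h import *
from rig import ctrl
s=ctrl.sense();st(s);goal(s,[520,200,90],90.7)
```

```text
t 11.3 pos [429.1   8.4  65.1] yawx 82.19 z [ 7.0e-04  1.4e-03 -1.0e+00] F [ 1.41  0.24 -4.19] T [-0.035 -0.038 -0.034] w 0.267
turn [ 0.001 -0.001 -0.148] shift cm [20.22  6.41 -2.46] deg 8.5
```

>>> move_arm([
  [0,0,-0.01,0.8,0.3,-0.6,0.1],
  [0,0,-0.02,2.4,0.8,-1.2,0.1],
  [0,0,-0.035,4.6,1.5,-1.8,0.1],
  [0,0,-0.055,7.0,2.2,-2.2,0.1],
  [0,0,-0.075,9.5,3.0,-2.5,0.1],
])

```text
time_s: 11.72
eef_pos: [472.0, 99.9, 90.5]
ee_rot: [-0.0, 0.728, 0.685, 0.001]
force: [0.6, -0.2, -4.3]
grip_width: 0.27
```

Run:
```python
from h import *
from rig import ctrl
s=ctrl.sense();st(s);goal(s,[520,200,90],90.7)
```

```text
t 11.72 pos [472.   99.9  90.5] yawx 86.54 z [ 8.0e-04  1.6e-03 -1.0e+00] F [ 0.62 -0.18 -4.26] T [-0.06  -0.02  -0.003] w 0.27
turn [ 0.001 -0.002 -0.073] shift cm [10.28  4.19  0.07] deg 4.2
```

>>> move_arm([
  [0,0,-0.02,2.6,1.1,0,0.1],
  [0,0,-0.04,5.2,2.1,0,0.1],
  [0,0,-0.055,7.6,3.1,0,0.1],
  [0,0,-0.068,9.4,3.8,0,0.1],
  [0,0,-0.073,10.2,4.2,0,0.1],
])

```text
time_s: 12.13
eef_pos: [520.2, 201.8, 90.1]
ee_rot: [-0.001, 0.702, 0.713, 0.001]
force: [0.1, 0.2, -4.4]
grip_width: 0.272
```

Run:
```python
from h import *
from rig import ctrl,capture
capture("wrist");capture("wrist");s=ctrl.sense();st(s)
c=capture("wrist");np.savez("wrist12.npz",**c);cv2.imwrite("pics/w12.png",c["frame"][:,:,::-1])
d=capture("top");np.savez("top12.npz",**d);cv2.imwrite("pics/t12.png",d["frame"][:,:,::-1])
for p in([590,241.7,70],[590,152.4,54],[590,331.3,54]):print(proj(c,p).round(1))
```

```text
t 12.23 pos [519.9 200.3  90. ] yawx 90.83 z [ 0.      0.0015 -1.    ] F [ 0.49 -0.49 -3.43] T [-0.016  0.053 -0.015] w 0.271
[430.9 205.6]
[409.  319.5]
[441.3  45.9]
```

View pics/w12.png

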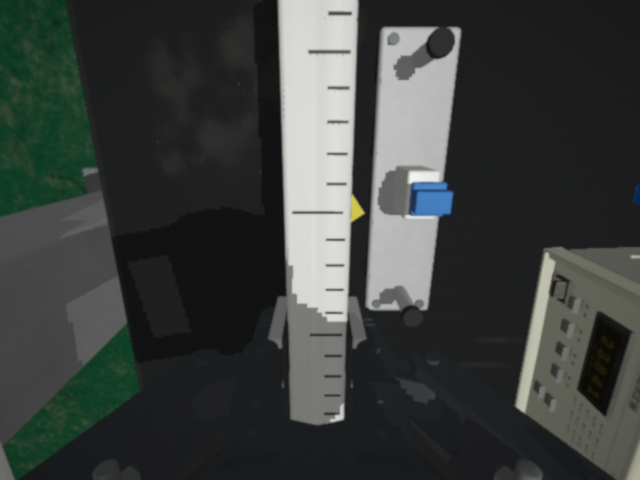

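View pics/t12.png

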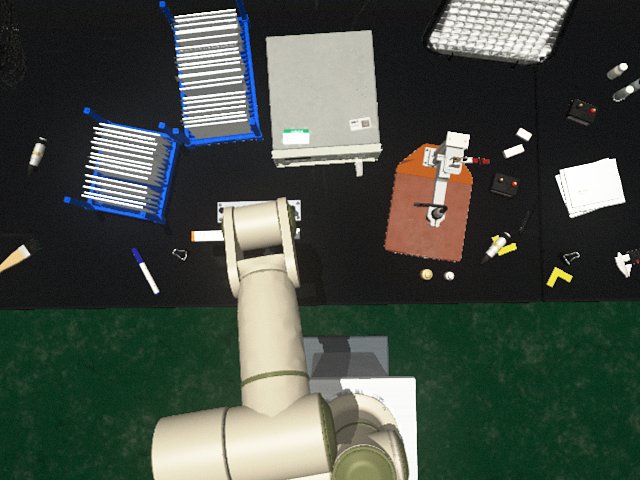

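The wrist view shows the stand clear of the bar. The ridge top is near (431,202) and the post tops are near (440,42) and (412,316). I'll zoom in to measure them.

Run:
```python
from h import *
c=dict(np.load("wrist12.npz"));f=c["frame"]
cv2.imwrite("pics/rz.png",cv2.resize(f[160:230,390:470,::-1],None,fx=8,fy=8,interpolation=cv2.INTER_CUBIC))
g=np.vstack([f[20:65,400:480],f[295:340,380:460]]);g=(255*(g/255.)**.5).astype(np.uint8)
cv2.imwrite("pics/pz.png",cv2.resize(g[:,:,::-1],None,fx=6,fy=6,interpolation=cv2.INTER_CUBIC))
```

```text
(no output)
```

View pics/rz.png

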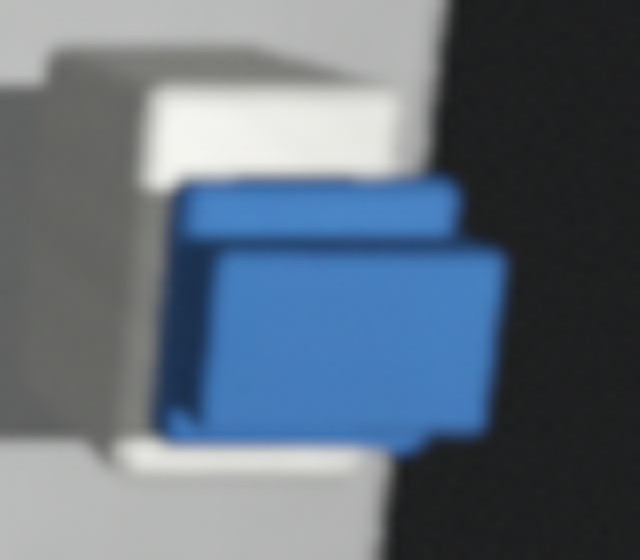

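View pics/pz.png

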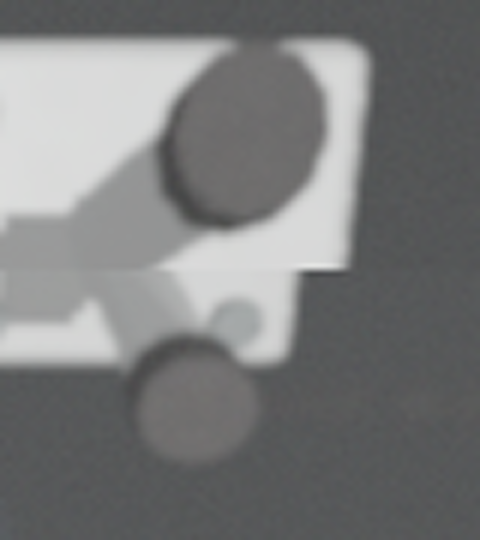

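Run:
```python
from h import *
from rig import ctrl
c=dict(np.load("wrist12.npz"))
C=[ray(c,390+u/8,160+v/8,70) for u,v in[(213,250),(509,252),(487,437),(198,434)]];print(np.round(C,1),np.mean(C,0).round(1))
a=ray(c,440.8,41.7,54);b=ray(c,412.8,316.7,54);print(a,b,(a+b)/2,np.degrees(np.arctan2(*(a-b)[[1,0]])))
s=ctrl.sense();goal(s,np.r_[np.mean(C,0)[:2],65],np.degrees(np.arctan2(*(a-b)[[1,0]])))
```

```text
[[580.3 250.4  70. ]
 [602.7 250.6  70. ]
 [603.1 236.3  70. ]
 [580.7 236.2  70. ]] [591.7 243.3  70. ]
[589.43137978 333.39566872  54.        ] [592.59338878 154.78187656  54.        ] [591.01238428 244.08877264  54.        ] 91.01420414073942
turn [-0.    -0.001 -0.005] shift cm [4.37 7.27 2.53] deg 0.3
```

>>> move_arm([
  [0,0,0,0.6,1.0,0.3,0.1],
  [0,0,0,1.7,2.8,0.9,0.1],
  [0,0,-0.003,2.9,4.9,1.6,0.1],
  [0,0,-0.003,3.8,6.4,2.2,0.1],
  [0,0,-0.003,4.3,7.1,2.5,0.1],
])

```text
time_s: 12.75
eef_pos: [590.9, 242.0, 64.3]
ee_rot: [-0.001, 0.702, 0.712, -0.0]
force: [0.1, 0.5, -3.9]
grip_width: 0.272
```

Run:
```python
from h import *
from rig import ctrl,capture
capture("wrist");capture("wrist");s=ctrl.sense();st(s);goal(s,[591.2,243,40],91)
c=capture("wrist");np.savez("wrist13.npz",**c);cv2.imwrite("pics/w13.png",c["frame"][:,:,::-1])
d=capture("scene");np.savez("scene13.npz",**d);cv2.imwrite("pics/s13.png",d["frame"][:,:,::-1])
```

```text
t 12.85 pos [590.  241.9  64.2] yawx 90.83 z [-1.8e-03  7.0e-04 -1.0e+00] F [ 0.41 -0.35 -3.6 ] T [-0.013  0.028  0.006] w 0.268
turn [-0.002 -0.001 -0.003] shift cm [0.11 0.12 2.42] deg 0.2
```

View pics/w13.png

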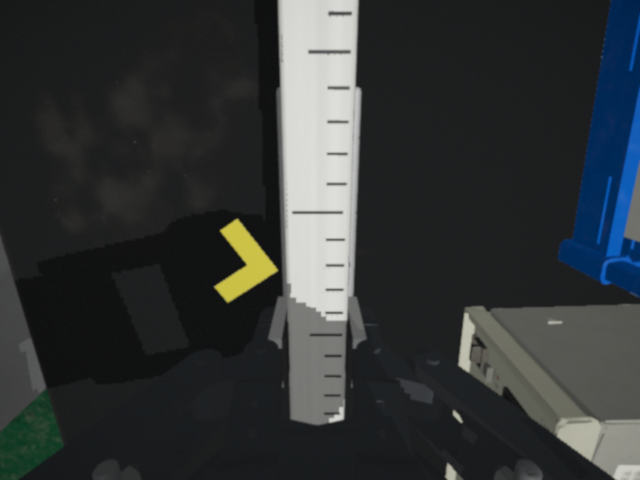

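View pics/s13.png

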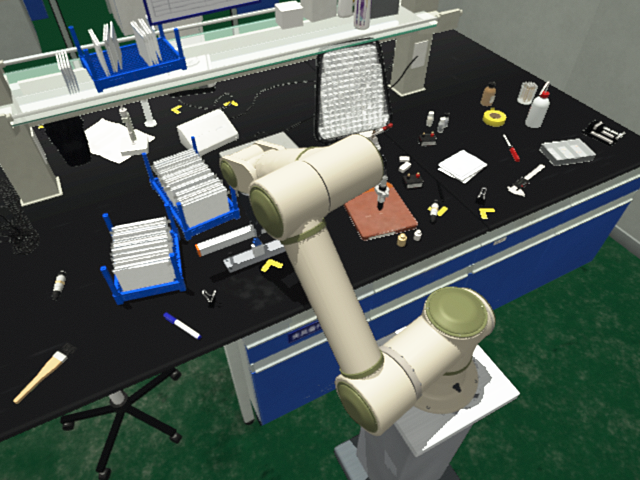

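>>> move_arm([
  [0,0,0,0.1,0.1,0.5,0.1],
  [0,0,0,0.1,0.1,1.1,0.1],
  [0,0,-0.003,0.1,0.1,1.7,0.1],
  [0,0,-0.003,0.1,0.1,2.2,0.1],
  [0,0,-0.003,0.1,0.1,2.4,0.1],
])

```text
time_s: 13.37
eef_pos: [589.7, 242.4, 40.0]
ee_rot: [-0.001, 0.701, 0.713, -0.001]
force: [-0.1, 0.2, -4.2]
grip_width: 0.269
```

Run:
```python
from h import *
from rig import ctrl,capture
capture("wrist");capture("wrist");avg(ctrl,capture,8);s=ctrl.sense();st(s);goal(s,[591.2,243,33.6],91)
```

```text
F,T mean [ 1.100e-01  1.130e-01 -4.316e+00  6.000e-03 -1.000e-03  3.000e-03] sd [0.363 0.523 0.329 0.021 0.017 0.02 ] lag1 -0.17
t 13.87 pos [590.5 242.7  41.4] yawx 91.01 z [-9.e-04  8.e-04 -1.e+00] F [ 0.02 -0.77 -4.34] T [-0.022 -0.028  0.008] w 0.267
turn [-0.001 -0.001  0.   ] shift cm [0.03 0.07 0.78] deg 0.1
```

>>> move_arm([
  [0,0,0,0,0,0.15,0.1],
  [0,0,0,0.03,0.05,0.3,0.1],
  [0,0,0,0.03,0.05,0.45,0.1],
  [0,0,0,0.03,0.05,0.55,0.1],
  [0,0,0,0.03,0.05,0.6,0.1],
])

```text
time_s: 14.28
eef_pos: [590.8, 243.0, 35.1]
ee_rot: [-0.001, 0.701, 0.713, -0.0]
force: [-0.6, -0.1, -4.8]
grip_width: 0.271
```

Run:
```python
from h import *
from rig import ctrl,capture
capture("wrist");avg(ctrl,capture,6);s=ctrl.sense();st(s)
```

```text
F,T mean [ 1.070e-01  1.520e-01 -4.309e+00 -2.000e-03 -4.000e-03 -1.800e-02] sd [0.281 0.415 0.353 0.028 0.012 0.033] lag1 -0.65
t 14.63 pos [591.  243.   35.5] yawx 91.01 z [-8.e-04  8.e-04 -1.e+00] F [ 0.65  0.37 -4.65] T [0.025 0.008 0.033] w 0.269
```

>>> move_arm([
  [0,0,0,0,0,0.05,0.1],
  [0,0,0,0,0,0.1,0.1],
  [0,0,0,0,0,0.15,0.1],
  [0,0,0,0,0,0.2,0.1],
  [0,0,0,0,0,0.25,0.1],
])

```text
time_s: 15.05
eef_pos: [591.0, 243.0, 33.0]
ee_rot: [-0.001, 0.701, 0.713, -0.0]
force: [-0.3, -0.4, -2.0]
grip_width: 0.274
```

Run:
```python
from h import *
from rig import ctrl,capture
capture("wrist");avg(ctrl,capture,6);s=ctrl.sense();st(s)
```

```text
F,T mean [-0.611  0.015 -2.999 -0.013  0.123 -0.01 ] sd [0.656 0.546 0.396 0.022 0.015 0.021] lag1 -0.3
t 15.4 pos [591.  243.   33.1] yawx 91.01 z [-7.e-04  8.e-04 -1.e+00] F [-0.79 -0.55 -2.75] T [-0.048  0.122 -0.008] w 0.269
```

>>> move_arm([
  [0,0,0,0,0,0.05,0.1],
  [0,0,0,0,0,0.1,0.1],
  [0,0,0,0,0,0.15,0.1],
  [0,0,0,0,0,0.2,0.1],
  [0,0,0,0,0,0.23,0.1],
])

```text
time_s: 15.82
eef_pos: [591.0, 243.0, 30.9]
ee_rot: [-0.001, 0.701, 0.713, 0.0]
force: [-1.8, -0.7, 0.6]
grip_width: 0.271
```

Run:
```python
from h import *
from rig import ctrl,capture
capture("wrist");avg(ctrl,capture,10);s=ctrl.sense();st(s)
```

```text
F,T mean [-1.461e+00 -2.900e-01 -1.810e-01 -6.000e-02  2.440e-01  1.000e-03] sd [0.646 0.705 0.387 0.036 0.028 0.026] lag1 -0.2
t 16.37 pos [591.1 243.   30.8] yawx 91.01 z [-5.e-04  8.e-04 -1.e+00] F [-0.73  0.01  0.25] T [-0.081  0.254  0.015] w 0.266
```

>>> move_arm([
  [0,0,0,0,0,0,0.1],
  [0,0,0,0,0,0,0.26],
  [0,0,0,0,0,0,0.28],
  [0,0,0,0,0,0,0.3],
  [0,0,0,0,0,0,0.32],
], grip_force=20)

```text
time_s: 16.78
eef_pos: [591.4, 243.1, 31.0]
ee_rot: [-0.0, 0.701, 0.713, 0.0]
force: [0.4, -0.6, 0.3]
grip_width: 0.316
```

Run:
```python
from h import *
from rig import ctrl,capture
s=ctrl.sense();st(s)
c=capture("wrist");cv2.imwrite("pics/w14.png",c["frame"][:,:,::-1]);avg(ctrl,capture,4);st(ctrl.sense())
c=capture("wrist");cv2.imwrite("pics/w15.png",c["frame"][:,:,::-1])
```

```text
t 16.78 pos [591.4 243.1  31. ] yawx 91.01 z [ 2.0e-04  1.1e-03 -1.0e+00] F [ 0.38 -0.59  0.32] T [-0.04  -0.06   0.027] w 0.316
F,T mean [-0.148 -0.014  0.013 -0.019 -0.012  0.016] sd [0.239 0.419 0.485 0.046 0.035 0.026] lag1 0.22
t 17.03 pos [591.1 243.1  30.9] yawx 91.01 z [-4.e-04  9.e-04 -1.e+00] F [-0.47 -0.    0.73] T [-0.098 -0.021  0.013] w 0.321
```

View pics/w15.png

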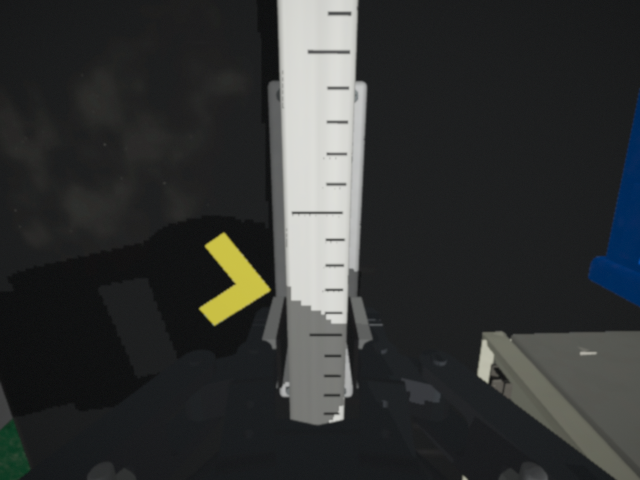

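The fingers are free and the scale marks haven't shifted, so the bar is balancing. I'll open further, then watch for drift before withdrawing.

>>> move_arm([
  [0,0,0,0,0,0,0.38],
  [0,0,0,0,0,0,0.45],
  [0,0,0,0,0,0,0.52],
  [0,0,0,0,0,0,0.58],
  [0,0,0,0,0,0,0.6],
])

```text
time_s: 17.5
eef_pos: [591.1, 243.1, 30.8]
ee_rot: [-0.0, 0.701, 0.713, 0.0]
force: [-0.3, -0.6, -0.0]
grip_width: 0.6
```

Run:
```python
from h import *
from rig import ctrl,capture
a=cv2.imread("pics/w14.png")
avg(ctrl,capture,10);st(ctrl.sense())
c=capture("wrist");b=c["frame"][:,:,::-1].copy();cv2.imwrite("pics/w16.png",b)
A=np.float32(cv2.cvtColor(a,6)[20:270,285:350]);B=np.float32(cv2.cvtColor(b,6)[20:270,285:350])
print(cv2.phaseCorrelate(A,B))
```

```text
F,T mean [ 0.092 -0.301  0.177 -0.008 -0.014  0.01 ] sd [0.469 0.475 0.365 0.021 0.026 0.028] lag1 -0.09
t 18.0 pos [591.1 243.   30.8] yawx 91.01 z [-5.e-04  9.e-04 -1.e+00] F [-0.21 -0.53 -0.32] T [-0.003  0.015  0.019] w 0.602
((0.47314021031488096, -0.22503429502204142), 1.0115077544318305)
```

View pics/w16.png

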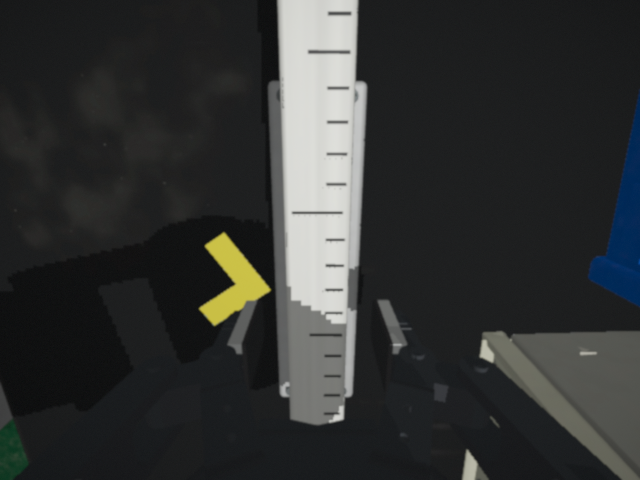

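The bar stays still with the fingers 13 mm clear on each side. I'll withdraw straight up.

>>> move_arm([
  [0,0,0,0,0,-0.7,0.6],
  [0,0,0,0,0,-1.8,0.6],
  [0,0,0,0,0,-3.2,0.6],
  [0,0,0,0,0,-4.8,0.6],
  [0,0,0,0,0,-6.4,0.6],
])

```text
time_s: 18.47
eef_pos: [591.3, 243.0, 96.8]
ee_rot: [-0.0, 0.701, 0.713, 0.001]
force: [0.2, 0.3, -0.1]
grip_width: 0.598
```

>>> move_arm([
  [0,0,0,0,0,-1.6,0.6],
  [0,0,0,0,0,-3.2,0.6],
  [0,0,0,0,0,-4.8,0.6],
  [0,0,0,0,0,-6.0,0.6],
  [0,0,0,0,0,-6.8,0.6],
])

```text
time_s: 18.88
eef_pos: [591.8, 243.1, 167.6]
ee_rot: [0.001, 0.701, 0.713, 0.002]
force: [-0.3, -0.7, 1.6]
grip_width: 0.601
```

Run:
```python
from h import *
from rig import ctrl,capture
avg(ctrl,capture,6);st(ctrl.sense())
c=capture("wrist");np.savez("wrist17.npz",**c);cv2.imwrite("pics/w17.png",c["frame"][:,:,::-1])
d=capture("scene");np.savez("scene17.npz",**d);cv2.imwrite("pics/s17.png",cv2.resize(d["frame"][170:340,90:330,::-1],None,fx=3.3,fy=3.3))
```

```text
F,T mean [-0.17  -0.15   0.015  0.015 -0.021  0.006] sd [0.469 0.757 0.785 0.033 0.033 0.017] lag1 -0.34
t 19.18 pos [590.9 242.9 163.8] yawx 91.01 z [-1.2e-03  7.0e-04 -1.0e+00] F [-0.11 -0.97 -0.6 ] T [0.074 0.027 0.035] w 0.599
```

View pics/w17.png

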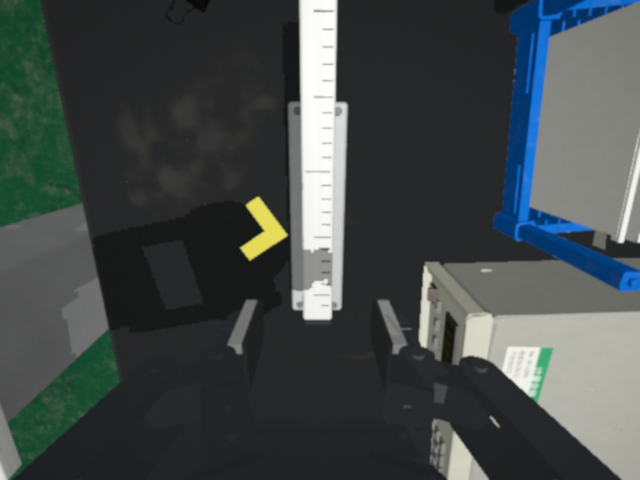

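View pics/s17.png

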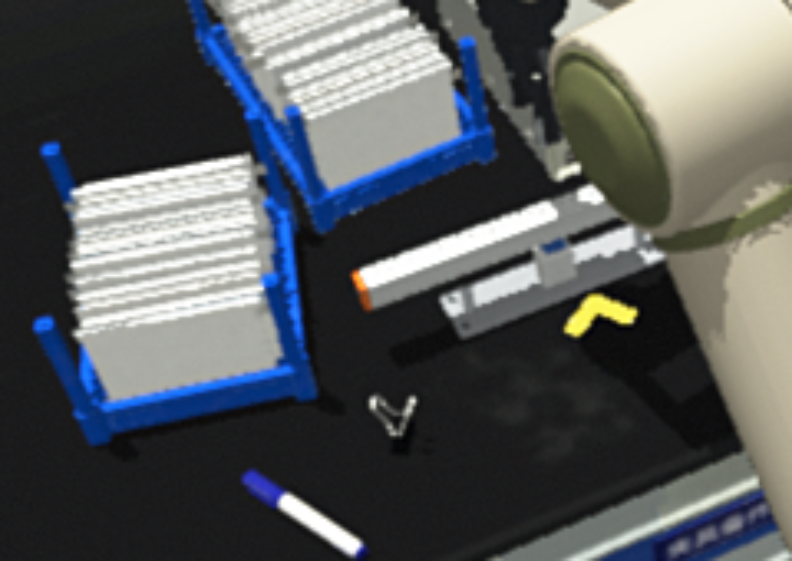

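Run:
```python
from h import *
from rig import ctrl,capture
d=dict(np.load("scene17.npz"));hsv=cv2.cvtColor(d["frame"],cv2.COLOR_RGB2HSV)
m=((hsv[...,0]<18)&(hsv[...,1]>140)&(hsv[...,2]>90));m[:, :185]=0;m[:,215:]=0;m[:240]=0;m[275:]=0
p=np.argwhere(m)[:,::-1];print(p.mean(0),p.min(0),p.max(0),len(p))
for z in(52,62,72,82,92,102,112):print(z,proj(d,[588,430,z]).round(1))
# wrist: marks spacing -> tilt ; mid mark and +50 mark, -50 mark
c=dict(np.load("wrist17.npz"));f=c["frame"].mean(2)
for n,u,v in[("0",317,171.3),("+50",318,96.5),("-50",318,236.5)]:print(n,ray(c,u,v,97.5).round(1))
cv2.imwrite("pics/wz.png",cv2.resize(c["frame"][60:330,280:360,::-1],None,fx=6,fy=2.2,interpolation=cv2.INTER_CUBIC))
b=capture("wrist")["frame"].mean(2)
print(cv2.phaseCorrelate(np.float32(f[0:310,300:337]),np.float32(b[0:310,300:337])))
```

```text
[199.03448276 257.62068966] [196 252] [202 263] 29
52 [200.1 265.5]
62 [199.5 263.3]
72 [198.9 261.1]
82 [198.3 258.9]
92 [197.7 256.7]
102 [197.1 254.4]
112 [196.5 252.1]
0 [590.6 299.   97.5]
+50 [590.4 349.   97.5]
-50 [592.3 249.2  97.5]
((-0.04060335919778524, 0.04328671501826875), 1.0108734574913978)
```

View pics/wz.png

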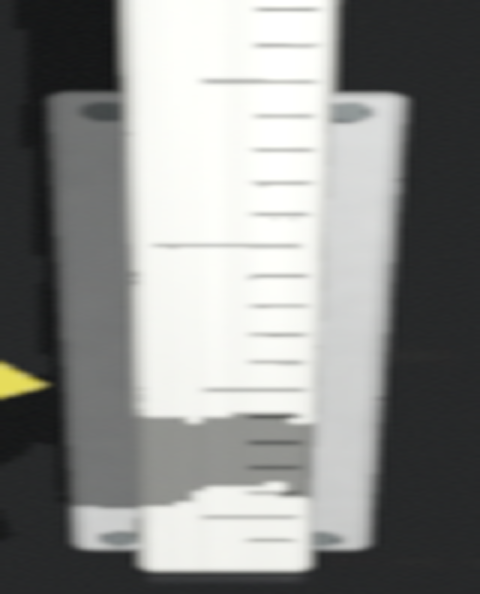

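Run:
```python
from h import *
from rig import ctrl,capture,job
c=dict(np.load("wrist17.npz"));f=c["frame"].mean(2)
for i in range(15):b=capture("wrist")["frame"].mean(2)
print(cv2.phaseCorrelate(np.float32(f[0:310,300:337]),np.float32(b[0:310,300:337])),np.abs(f-b).max())
st(ctrl.sense());print(job.finish_job())
```

```text
((-0.2109788526357157, 0.09357500519706718), 1.0105255940556526) 152.33333333333331
t 20.08 pos [591.3 243.  164.8] yawx 91.01 z [ 5.0e-04  1.1e-03 -1.0e+00] F [ 0.23 -0.1  -0.64] T [ 0.043 -0.015  0.024] w 0.599
the job is handed in; nothing more can be done
None
```

The bar is on the blue ridge at its balance point, scale side up and level, with the robot clear of it; I handed the job in at about 20 s.

- **Finding the balance point:** Lifted at its middle, the bar weighed 4.2 N and gave a 0.24 N m moment, which put the balance point about 57 mm towards the black cap. Lifted again about 56 to 57 mm from the middle, the moment was 0.002 ± 0.005 N m, so that grip was right to within about 2 mm.
- **Placing it:** I lowered it about 1 to 2 mm past first contact, until the ridge carried the whole weight. That is far short of the 12 mm end stop. Then I opened the fingers a little at a time and withdrew straight up.
- **Last checks:**
  - The bar did not move noticeably over the last second or so after I let go.
  - The scale marks read 50.0 and 49.8 mm per half at the level-bar height, and the orange end is at the height expected for a level bar.
  - The balance point came out at y ≈ 242.5 mm, against a ridge centre of about 243.
- **What disagreed:**
  - The real finger ends sat about 45 mm behind the reported tool point, so my first grip closed above the bar without touching it. I corrected for this from the camera.
  - The top and wrist cameras differed by 2 to 3 mm on the stand. I used a position close to the wrist camera's reading.
  - In the very last picture comparison, a few pixels changed a lot in brightness while the measured shift was only 0.2 px. I did not look into that before handing in, and it is most likely edges in the image.

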